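# Brake lever check on a handlebar stub

## Task

On the desk two bicycle handlebar stubs stand in clamps; check the brake of the one with the blue grip. With the outside of your closed fingers press its lever in towards the bar until it comes up against its stop, keep it there for about a second, let it come all the way out again, then press it in to the stop a second time and finish while still holding it there, so that the gap left to the bar can be seen. Do not force it, do not pinch the lever or push on the grip, and leave the black-grip stub's lever and everything else on the desk alone.

Things in the scene. Friction and masses are not known exactly. Their poses are not given: they have to be found in the camera images.
- blue_bar: Handlebar stub with the BLUE grip in a clamp stand fixed to the desk. Origin on the desk under the bar's middle. The bar lies level along the stub's y, axis 115 mm up, y = -110 to +110 mm; grip 31 mm thick from y = 3 mm on. Stand at y = -85 mm: base plate 120 x 70 x 14 mm, post, clamp up to 137 mm high. The brake lever is on the +x side of the bar, its upright pivot at x = 40, y = -44 mm.
- blue_lever (a joint): Brake lever of the blue stub, rad: 0 = let out (sprung, rests there), grows as it is pressed towards the bar; solid stop at about 0.30, well short of the grip. At the pressing point it takes about 2 N to start and 7 N to reach the stop. Springs back out when let go.
- blue_press (a point): Pressing point on the outer face of the blue stub's flat aluminium lever blade, at mid-height (115 mm up), 85 mm from the pivot. Axes turn with the lever: +x out of the face, away from the bar; +y to the ball end (18 mm). Blade 16 mm high, 12 mm thick, flat from 59 mm before to 31 mm past this point, which moves about 25 mm to the stop. Free space above and below it.
- black_bar: The other stub, with the BLACK grip: a mirror image of the blue one (stand and pivot at its +y end, lever pointing to -y, also on the +x side), same sizes. To be left alone.
- black_lever (a joint): Brake lever of the black stub, rad, 0 = let out. To be left alone.
- screwdriver: Loose screwdriver lying on the desk; origin at its underside. Not part of the job.
- mug: Loose white mug, 80 mm across and 90 mm tall; origin at its underside. Not part of the job.
- grease_jar: Loose small jar with a red cap, 48 mm across and 45 mm tall; origin at its underside. Not part of the job.
- phone: Loose black cordless telephone handset lying flat, 50 x 150 x 22 mm; origin at its underside. Not part of the job.
- wooden_box: Loose dark wooden box, 90 x 130 x 60 mm; origin at its underside. Not part of the job.
- wrench: Loose wrench lying on the desk; origin at its underside. Not part of the job.
- pencil_cup: Loose black pencil cup, 72 mm across and 100 mm tall; origin at its underside. Not part of the job.

How it is judged:
On the way, in this order (a step that is already met when the one before it is completed fails the run):
1. the blue stub's lever is pressed in to its stop by the fingers and kept there (value of joint blue_lever above 0.265 rad and contact force between the fingers and blue_lever above 2 N), for 0.5 s.
2. the lever is let all the way out again (value of joint blue_lever below 0.04 rad), for 0.1 s.
3. the lever is pressed in to its stop a second time (all of step 1), for 0.2 s.
At the end, for the whole second after the job is handed in: The blue stub's lever is held still against its stop (joint above 0.265 rad of about 0.30) by the fingers (more than 2 N), the fingers pressing neither its inner face (under 2 N) nor the grip (under 3 N); the black stub's lever is let out (below 0.06 rad) (all of step 3 and velocity of joint blue_lever below 0.1 rad/s and value of joint black_lever below 0.06 rad and contact force between the fingers and blue_lever_c4 below 2 N and contact force between the fingers and blue_bar_c8 below 3 N); the arm keeps its last pose, push and grip.
It fails at once if the lever is forced (more than 45 N from the fingers) (contact force between the fingers and blue_lever above 45 N).
It fails at once if the lever is pinched (fingers press on its inner face, more than 2 N) (contact force between the fingers and blue_lever_c4 above 2 N).
It fails at once if the fingers press on the blue grip (more than 3 N) (contact force between the fingers and blue_bar_c8 above 3 N).
It fails at once if the black stub's lever is pressed (beyond 0.06 rad) (value of joint black_lever above 0.06 rad).
It fails at once if a loose thing is lifted or moved by more than 30 mm (distance of any of screwdriver, mug, grease_jar, phone, wooden_box, wrench, pencil_cup from where it was at the start of the episode above 0.03 m).
It also fails if it takes over 43 s, if anything falls off the work surface, if the arm or the gripper's body presses on something with over 40 N, if the wrist force passes 120 N, or if a joint passes its speed limit or range.

## Robot

A 6-joint arm with a two-finger parallel gripper is mounted at the origin on the work surface. World frame = base frame: x ahead of the robot, y to its left, z up, the work surface at z = 0. Lengths are in m, angles in rad, forces in N, time in s.
With the tool pointing down it reaches from about 0.275 to 0.975 m from the base axis. Payload 8.4 kg.
Tool frame: the origin (TCP) lies on the centre line of the jaws, within the pads' length; the fingertips stand 8 mm ahead of it and the grasp point (between the pads) lies 11 mm behind it; z points along the fingers, y is the line along which they close (so a half turn about z gives the same grasp; the last joint's range is limited). The gripper opens to 92 mm and grips with 3 to 60 N. Pads are 20 mm wide; open, the fingers measure 128 mm over their backs; the gripper's body (75 mm by 189 mm) begins 69 mm behind the grasp point.
Start: joints at [1.297, 0.353, 1.633, -0, 1.155, -0.002], TCP at [0.168, 0.602, 0.223] pointing down, gripper open.
Joint ranges: [-2.63, 2.63], [-0.92, 2.1], [0.06, 2.66], [-1.3, 4.44], [0, 2.69], [-3.02, 3.02]. Speed limits (rad/s): [2.22, 2.22, 2.79, 3.14, 3.14, 3.14].

## Interface

Orientations are given as [roll, pitch, yaw] about the fixed x, y, z axes, in that order (R = Rz(yaw) Ry(pitch) Rx(roll)).
In Python, from station import arm gives the robot as it stands.
- The arm moves only by the tool play_rows, never from a script. Its argument "targets" is a list that holds one entry, the list of rows, each a list of 6 numbers: the shift along the tool's x, y, z in cm, then the turn, a rotation vector about the tool's x, y, z in degrees. In form: [[[dx, dy, dz, rx, ry, rz], ...]]. A call has 1 to 5 rows; each row is the pose to reach, as a shift and turn from the pose commanded when the call began, along the tool's axes at that moment; what a row does not reach only later rows make up. A row lasts 1/12 s, in which the tool goes at most 41.7 mm and 7.16 degrees, less where a joint would pass 70% of its speed; a pose out of reach is approached as far as the arm can. A call with a gripper value outside its range is refused whole. "claw" is the closure in counts, from 0 (fully open) to 255 (shut), set as the call begins (left out, the last holds). The fingers move at their own pace and stop on an object; "force" is the grip in N (left out, the last holds). Time passes only in rows, so rows that repeat a pose let the fingers close. It gives the time, the measured TCP pose, the force, the opening and the grip force at its end, in the units of the state.
- arm.read_state(): the state, without advancing time (a new reading comes with each control period).
- arm.capture(name): name is "scene" or "top" or "wrist"; returns a dict with "frame" (420x560x3 uint8, blue, green, red), "camera_matrix" (3x3 intrinsics, pixels), "extrinsics" (4x4, takes a point from camera to world coordinates). Camera axes: x right, y down, z forward; pixel columns grow to the right and rows downward; lengths in m; the calibration is good to about 2 mm. A picture is of the moment at which its call begins. There is no depth.
- arm.finish_job(): hands the job in; it is judged then, once.
The state is a dict: "time_s": time; "qpos": joint angles; "dq": joint speeds; "joint_torque": joint torques, N m; "tool_pos": TCP position; "tcp_rot": TCP orientation; "force": force on the tool from outside, world axes, zero at the start; "ft_torque": the same for the moment, N m; "width": finger opening in m; "finger_force": force on a finger pad.
Only numpy, scipy, OpenCV 4.12 (cv2) and the standard library are available. Lean on these libraries where they do the work, as an engineer would, in place of code of your own. Each camera call takes 0.05 s, during which the arm holds its last target. There are 200 camera calls.

## Working session

There is one attempt and no reset: what is moved stays moved. The work goes in short steps, Python scripts to look and compute and a tool call to move; the robot and the scene stay as the last step left them, time stands still between calls to the robot, and variables do not carry over. Pictures are saved under pics/ and viewed, at most 10 in all, crops included, and the job is handed in when it is done.

Besides the shell and the picture viewer there is one more tool, called after "Call:" as name([rows], argument=value, ...), one row to a line, values as JSON. play_rows: Moves the arm, as the interface text tells. Its arguments: {"type":"object","properties":{"targets":{"type":"array","items":{"type":"array","items":{"type":"array","items":{"type":"number"}}}},"claw":{"type":"number"},"force":{"type":"number"}},"required":["targets"]}

```bash
mkdir -p pics; python3 - <<'E'
from station import arm
import cv2,numpy as np
print(arm.read_state())
for n in("scene","top"):
    d=arm.capture(n);cv2.imwrite(f"pics/{n}0.png",d["frame"]);print(n,d["camera_matrix"].round(1).tolist(),d["extrinsics"].round(3).tolist())
E
```

```text
{'time_s': 0.0, 'qpos': array([ 1.29660639e+00,  3.53638410e-01,  1.63412315e+00, -1.04820746e-05,
        1.15516617e+00, -2.39997986e-03]), 'dq': array([-0.00048971,  0.00044887,  0.00010434, -0.0004927 , -0.00116147,
        0.00200224]), 'joint_torque': array([ 2.14201151e-03, -5.93844903e+01, -3.34213006e+01,  6.98986952e-02,
        2.31571047e-02, -8.84938527e-05]), 'tool_pos': array([0.1676613 , 0.60160502, 0.22187446]), 'tcp_rot': array([-3.14025756e+00,  6.37981052e-06,  2.86980694e+00]), 'force': array([0.28217094, 0.00304225, 0.89956522]), 'ft_torque': array([-0.05250136, -0.00569791,  0.02162402]), 'finger_force': 0.0, 'width': 0.09164093257005639}
scene [[415.4, 0.0, 277.2], [0.0, 415.4, 212.4], [0.0, 0.0, 1.0]] [[0.404, 0.709, -0.578, 1.075], [0.915, -0.325, 0.24, -0.217], [-0.018, -0.626, -0.78, 0.779], [0.0, 0.0, 0.0, 1.0]]
top [[436.7, 0.0, 278.9], [0.0, 436.7, 213.6], [0.0, 0.0, 1.0]] [[-0.008, -0.996, 0.088, 0.471], [-1.0, 0.011, 0.029, -0.014], [-0.03, -0.087, -0.996, 1.161], [0.0, 0.0, 0.0, 1.0]]
```

View pics/top0.png

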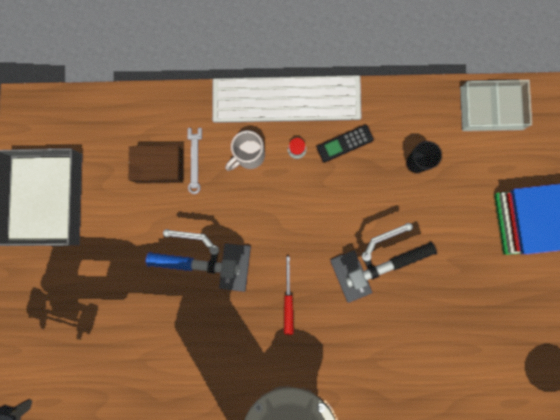

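View pics/scene0.png

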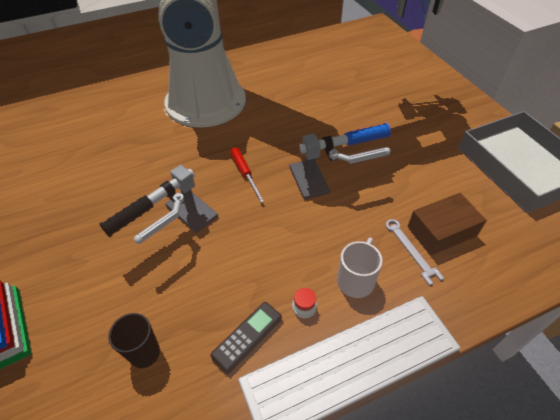

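The top view shows the blue grip at about (147–190, 262), its lever from the pivot near (213, 250) to the ball end at (166, 234), with box, wrench and mug well ahead in +x. The scene view shows the same lever, with its ball at about (388, 153). I'll measure the lever and grip by masks.

```bash
cat > h.py <<'E'
import numpy as np,cv2
def ray(d,uv,z):
    K,E=d["camera_matrix"],d["extrinsics"]
    v=E[:3,:3]@np.linalg.solve(K,[uv[0],uv[1],1.]);c=E[:3,3]
    return c+v*(z-c[2])/v[2]
def pca(m):
    p=np.argwhere(m)[:,::-1].astype(float);c=p.mean(0);u,s,vt=np.linalg.svd(p-c,full_matrices=False)
    t=(p-c)@vt[0];return c,vt[0],c+vt[0]*t.min(),c+vt[0]*t.max(),len(p)
E
python3 - <<'E'
from station import arm
from h import *
for n,roiL,roiG in(("top",(160,205,225,248),(140,195,250,275)),("scene",(337,395,145,166),(340,395,120,150))):
    d=arm.capture(n);f=d["frame"];h=cv2.cvtColor(f,cv2.COLOR_BGR2HSV)
    for nm,r,m in(("lever",roiL,(h[...,1]<70)&(h[...,2]>120)),("grip",roiG,(h[...,0]>100)&(h[...,0]<130)&(h[...,1]>130)&(h[...,2]>50))):
        M=np.zeros_like(m);M[r[2]:r[3],r[0]:r[1]]=m[r[2]:r[3],r[0]:r[1]]
        c,v,a,b,k=pca(M);print(n,nm,k,a.round(1),b.round(1))
        for z in(.115,.123):
            A,B=ray(d,a,z),ray(d,b,z);print(z,A.round(4),B.round(4),"len",np.linalg.norm(A-B).round(4),"ang",np.degrees(np.arctan2(*(A-B)[1::-1])).round(1))
    r=(130,260,215,305) if n=="top" else (280,410,110,205)
    cv2.imwrite(f"pics/{n}c.png",cv2.resize(f[r[2]:r[3],r[0]:r[1]],None,fx=5,fy=5,interpolation=cv2.INTER_CUBIC))
E
```

```text
top lever 256 [163.  231.9] [204.6 237.3]
0.115 [0.5218 0.2975 0.115 ] [0.508  0.1963 0.115 ] len 0.1021 ang 82.2
0.123 [0.5214 0.2951 0.123 ] [0.5077 0.1947 0.123 ] len 0.1013 ang 82.2
top grip 527 [146.  258.3] [190.6 263.9]
0.115 [0.4587 0.3379 0.115 ] [0.4444 0.2295 0.115 ] len 0.1093 ang 82.5
0.123 [0.4588 0.3352 0.123 ] [0.4446 0.2277 0.123 ] len 0.1085 ang 82.5
scene lever 227 [389.2 149.2] [337.5 157.8]
0.115 [0.5195 0.3004 0.115 ] [0.4943 0.178  0.115 ] len 0.125 ang 78.4
0.123 [0.5261 0.2942 0.123 ] [0.5013 0.1732 0.123 ] len 0.1235 ang 78.4
scene grip 526 [389.7 128.8] [346.8 138.8]
0.115 [0.459  0.3418 0.115 ] [0.4467 0.2296 0.115 ] len 0.1129 ang 83.7
0.123 [0.4664 0.3351 0.123 ] [0.4542 0.2242 0.123 ] len 0.1115 ang 83.7
```

View pics/topc.png

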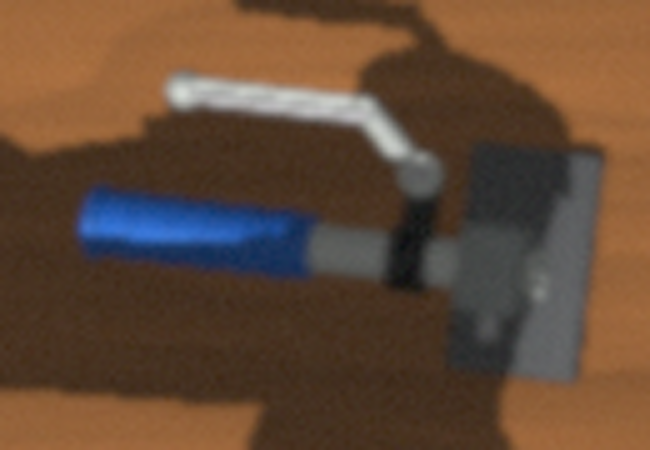

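Blue bar yaw comes out at about −7° (grip length 108 mm against 107 given). The lever blade is parallel to the bar, with its outer face 73 mm out. The pressing point is at about (0.522, 0.258). I'll close the fingers, turn the tool so its x = −X, and travel high to the outer side.

Call:
play_rows([
  [[-3.6,-1.7,0,0,0,-3.1],[-7.3,-3.3,0,0,0,-6.2],[-10.9,-5.0,0,0,0,-9.3],[-14.5,-6.7,0,0,0,-12.4],[-18.2,-8.4,0,0,0,-15.6]],
], claw=255, force=40)

```text
time_s: 0.62
tool_pos: [0.3214, 0.4709, 0.2225]
tcp_rot: [-3.141, -0.0, -3.138]
force: [0.5, 0.5, -0.6]
width: 0.0607
finger_force: 0.0
```

Call:
play_rows([
  [[-3,-2.6,0,0,0,0],[-6,-5.1,0,0,0,0],[-9,-7.7,0,0,0,0],[-12,-10.2,0,0,0,0],[-15,-12.8,0,0,0,0]],
])

```text
time_s: 1.03
tool_pos: [0.4718, 0.3429, 0.2226]
tcp_rot: [3.141, 0.0, -3.141]
force: [0.8, 0.4, -1.1]
width: 0.0272
finger_force: 0.0
```

Call:
play_rows([
  [[-3,-2.5,0,0,0,0],[-6,-5,0,0,0,0],[-9,-7.5,0,0,0,0],[-10.5,-8.5,0,0,0,0],[-10.5,-8.5,0,0,0,0]],
])

```text
time_s: 1.45
tool_pos: [0.5784, 0.2569, 0.2223]
tcp_rot: [-3.141, 0.001, 3.139]
force: [0.1, -0.1, 0.1]
width: 0.0004
finger_force: 0.0
```

```bash
python3 - <<'E'
from station import arm
from h import *
s=arm.read_state();print(s["tool_pos"],s["tcp_rot"],s["force"],s["width"])
for n,r in(("top",(100,300,130,280)),("scene",(240,440,60,210))):
    d=arm.capture(n);f=d["frame"]
    cv2.imwrite(f"pics/{n}2.png",cv2.resize(f[r[2]:r[3],r[0]:r[1]],None,fx=4,fy=4,interpolation=cv2.INTER_CUBIC))
d=arm.capture("wrist");cv2.imwrite("pics/w2.png",d["frame"])
E
```

```text
[0.5783988  0.25694915 0.22228602] [-3.14108997e+00  8.32630220e-04  3.13862221e+00] [ 0.14365619 -0.14494674  0.09766901] 0.00039960022763490063
```

View pics/w2.png

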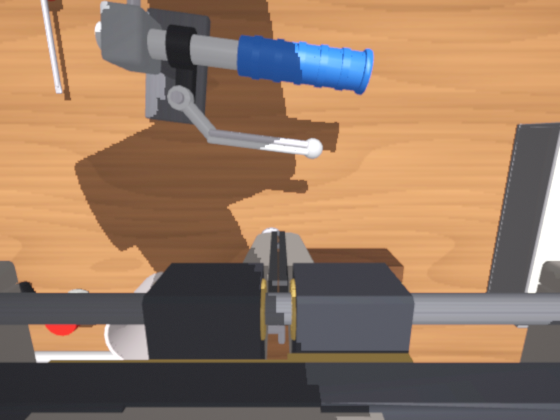

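View pics/scene2.png

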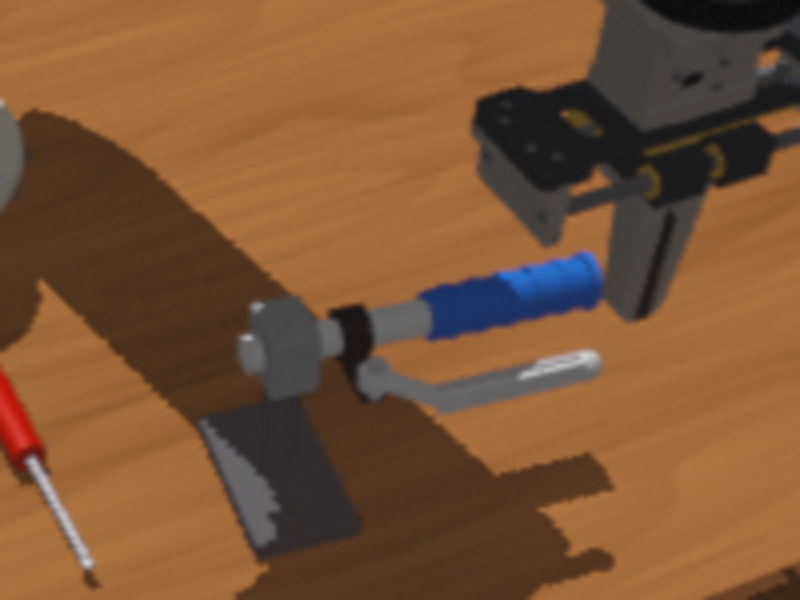

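Wrist view: ball end at (313,148), blade bend at (212,135), pivot at (180,97), grip far end about (368,72). The fingers are shut, taper toward the tip and stand clear above the outer side. I'll check those points by ray.

```bash
python3 - <<'E'
from station import arm
from h import *
d=arm.capture("wrist")
for n,uv,z in(("ball",(313,148),.115),("bend",(212,135),.123),("pivot",(180,97),.125),("gripend",(368,72),.115),("gripstart",(240,57),.115),("boxnear",(350,250),.06),("blade_outer@mid",(265,149),.119)):
    print(n,ray(d,uv,z).round(4))
s=arm.read_state();print(s["tool_pos"],s["force"])
E
```

```text
ball [0.519  0.2928 0.115 ]
bend [0.5076 0.2041 0.123 ]
pivot [0.4768 0.1795 0.125 ]
gripend [0.4556 0.3378 0.115 ]
gripstart [0.4439 0.2293 0.115 ]
boxnear [0.6393 0.3462 0.06  ]
blade_outer@mid [0.5197 0.2497 0.119 ]
[0.57450433 0.26027514 0.22236017] [ 0.31517154  0.18905845 -0.23191843]
```

Call:
play_rows([
  [[0,0,3,0,0,0],[0,0,6,0,0,0],[0,0,9,0,0,0],[0,0,12,0,0,0],[0,0,12,0,0,0]],
])

```text
time_s: 2.07
tool_pos: [0.5709, 0.2592, 0.0973]
tcp_rot: [-3.138, -0.008, -3.139]
force: [-1.8, 0.1, -0.1]
width: 0.0002
finger_force: 0.0
```

Call:
play_rows([
  [[0.5,0,0,0,0,0],[1.0,0,0,0,0,0],[1.5,0,0,0,0,0],[2.0,0,0,0,0,0],[2.0,0,0,0,0,0]],
])

```text
time_s: 2.48
tool_pos: [0.5551, 0.2598, 0.1041]
tcp_rot: [3.141, 0.001, -3.141]
force: [0.9, -0.4, 0.3]
width: 0.0002
finger_force: 0.0
```

```bash
python3 - <<'E'
from station import arm
from h import *
for i in range(3):
    d=arm.capture("wrist");s=arm.read_state();print(s["tool_pos"],s["force"])
cv2.imwrite("pics/w3.png",d["frame"])
E
```

```text
[0.55557447 0.25974483 0.10393702] [ 0.72668941 -0.4709291   0.53518279]
[0.55587054 0.25965136 0.10369379] [-0.04902805  0.20188028 -0.43786211]
[0.55601518 0.25955392 0.10340922] [-0.36196706  0.17820676 -0.28825585]
```

View pics/w3.png

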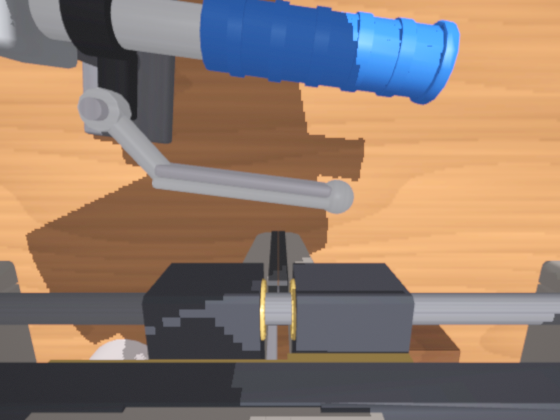

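The picture shows the fingers at column 278, just outside the blade (blade (160,180)–(340,197)) with a clear gap, and well away from the grip. Advancing gently.

Call:
play_rows([
  [[0.4,0,0,0,0,0],[0.8,0,0,0,0,0],[1.2,0,0,0,0,0],[1.6,0,0,0,0,0],[1.9,0,0,0,0,0]],
])

```text
time_s: 3.05
tool_pos: [0.536, 0.2593, 0.1025]
tcp_rot: [-3.141, -0.0, -3.141]
force: [-0.1, 0.7, 0.2]
width: 0.0006
finger_force: 0.0
```

Call:
play_rows([
  [[0.2,0,0,0,0,0],[0.4,0,0,0,0,0],[0.6,0.1,0,0,0,0],[0.8,0.1,0,0,0,0],[1.0,0.2,0,0,0,0]],
])

```text
time_s: 3.47
tool_pos: [0.5272, 0.2617, 0.1029]
tcp_rot: [3.141, 0.001, -3.141]
force: [3.1, 0.8, -0.5]
width: 0.0003
finger_force: 1.6
```

Call:
play_rows([
  [[0.2,0.1,0,0,0,0],[0.4,0.2,0,0,0,0],[0.6,0.2,0,0,0,0],[0.8,0.3,0,0,0,0],[0.8,0.3,0,0,0,0]],
])

```text
time_s: 3.88
tool_pos: [0.5191, 0.2648, 0.1028]
tcp_rot: [3.141, 0.001, -3.141]
force: [6.2, 0.8, 0.1]
width: 0.0003
finger_force: 2.7
```

Call:
play_rows([
  [[0.2,0.1,0,0,0,0],[0.4,0.1,0,0,0,0],[0.6,0.2,0,0,0,0],[0.7,0.2,0,0,0,0],[0.7,0.2,0,0,0,0]],
])

```text
time_s: 4.3
tool_pos: [0.5128, 0.267, 0.103]
tcp_rot: [3.14, 0.003, -3.141]
force: [7.5, 1.2, -2.0]
width: 0.0004
finger_force: 3.7
```

Call:
play_rows([
  [[0.1,0,0,0,0,0],[0.2,0.1,0,0,0,0],[0.3,0.1,0,0,0,0],[0.3,0.1,0,0,0,0],[0.3,0.1,0,0,0,0]],
])

```text
time_s: 4.72
tool_pos: [0.51, 0.2679, 0.103]
tcp_rot: [3.141, 0.003, -3.141]
force: [7.6, 1.9, -2.3]
width: 0.0006
finger_force: 3.8
```

Call:
play_rows([
  [[0.1,0,0,0,0,0],[0.2,0.1,0,0,0,0],[0.2,0.1,0,0,0,0],[0.2,0.1,0,0,0,0],[0.2,0.1,0,0,0,0]],
])

```text
time_s: 5.13
tool_pos: [0.5079, 0.2685, 0.1029]
tcp_rot: [3.141, 0.003, -3.141]
force: [6.3, -0.0, -1.7]
width: 0.0006
finger_force: 3.7
```

Call:
play_rows([
  [[0.1,0,0,0,0,0],[0.2,0,0,0,0,0],[0.2,0,0,0,0,0],[0.2,0,0,0,0,0],[0.2,0,0,0,0,0]],
])

```text
time_s: 5.55
tool_pos: [0.5074, 0.2686, 0.1031]
tcp_rot: [3.141, 0.005, -3.14]
force: [12.8, -0.4, -5.0]
width: 0.0006
finger_force: 6.1
```

The force jumped from 7 to 13 N and motion stalled, so the lever is against its stop. Holding there, and checking by camera.

Call:
play_rows([
  [[0,0,0,0,0,0],[0,0,0,0,0,0],[0,0,0,0,0,0],[0,0,0,0,0,0],[0,0,0,0,0,0]],
])

```text
time_s: 5.97
tool_pos: [0.5074, 0.2687, 0.1031]
tcp_rot: [3.141, 0.005, -3.14]
force: [13.5, -0.1, -4.9]
width: 0.0005
finger_force: 6.1
```

```bash
python3 - <<'E'
from station import arm
from h import *
d=arm.capture("wrist");s=arm.read_state();print(s["tool_pos"],s["force"])
cv2.imwrite("pics/w4.png",d["frame"])
E
```

```text
[0.507402   0.26866073 0.10312602] [12.651499   -1.43065629 -4.34127191]
```

View pics/w4.png

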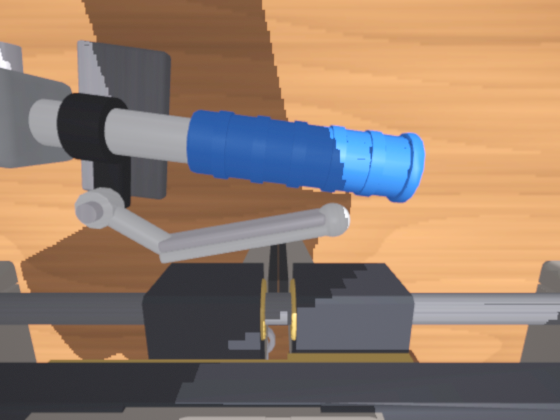

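The blade now runs (160,250) to (340,218), turned about 16–17° from before. That matches 0.30 rad, and there is clear space to the grip. I'll hold a little longer, then release fully.

Call:
play_rows([
  [[0,0,0,0,0,0],[0,0,0,0,0,0],[0,0,0,0,0,0],[0,0,0,0,0,0],[0,0,0,0,0,0]],
])

```text
time_s: 6.43
tool_pos: [0.5074, 0.2686, 0.1031]
tcp_rot: [3.141, 0.005, -3.14]
force: [11.9, -1.2, -5.5]
width: 0.0003
finger_force: 6.1
```

Call:
play_rows([
  [[-0.7,-0.2,0,0,0,0],[-1.4,-0.5,0,0,0,0],[-2.1,-0.8,0,0,0,0],[-2.8,-1.0,0,0,0,0],[-3.5,-1.0,0,0,0,0]],
])

```text
time_s: 6.85
tool_pos: [0.5392, 0.2578, 0.1024]
tcp_rot: [-3.141, -0.002, -3.141]
force: [0.3, 0.1, -0.9]
width: 0.0008
finger_force: 0.0
```

Call:
play_rows([
  [[0,0,0,0,0,0],[0,0,0,0,0,0],[0,0,0,0,0,0],[0,0,0,0,0,0],[0,0,0,0,0,0]],
])

```text
time_s: 7.27
tool_pos: [0.5391, 0.2584, 0.1025]
tcp_rot: [-3.141, -0.001, -3.141]
force: [0.3, -0.4, 0.0]
width: 0.0005
finger_force: 0.0
```

```bash
python3 - <<'E'
from station import arm
from h import *
d=arm.capture("wrist");s=arm.read_state();print(s["tool_pos"],s["force"])
cv2.imwrite("pics/w5.png",d["frame"])
E
```

```text
[0.53920123 0.25841378 0.10253203] [-0.44093     0.54786009  0.52990729]
```

View pics/w5.png

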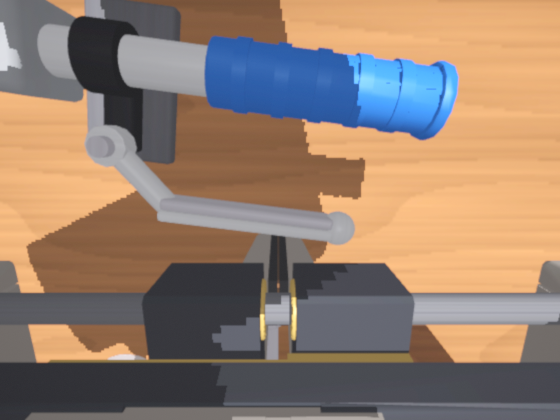

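The lever is back out: its blade is parallel to the grip again, at (165,205)–(340,228), and the force is zero. Pressing a second time along the same path.

Call:
play_rows([
  [[0.4,0,0,0,0,0],[0.8,0.1,0,0,0,0],[1.1,0.2,0,0,0,0],[1.4,0.3,0,0,0,0],[1.7,0.4,0,0,0,0]],
])

```text
time_s: 7.73
tool_pos: [0.5231, 0.263, 0.1029]
tcp_rot: [3.141, 0.002, -3.141]
force: [5.0, 1.2, -2.5]
width: 0.0004
finger_force: 2.5
```

Call:
play_rows([
  [[0.3,0.1,0,0,0,0],[0.6,0.2,0,0,0,0],[0.9,0.3,0,0,0,0],[1.1,0.4,0,0,0,0],[1.3,0.5,0,0,0,0]],
])

```text
time_s: 8.15
tool_pos: [0.5106, 0.2675, 0.1029]
tcp_rot: [3.141, 0.003, -3.14]
force: [7.1, -2.8, -2.1]
width: 0.0004
finger_force: 3.3
```

Call:
play_rows([
  [[0.1,0,0,0,0,0],[0.2,0.1,0,0,0,0],[0.3,0.1,0,0,0,0],[0.4,0.1,0,0,0,0],[0.5,0.1,0,0,0,0]],
])

```text
time_s: 8.57
tool_pos: [0.5073, 0.2685, 0.1032]
tcp_rot: [3.141, 0.006, -3.14]
force: [14.7, -2.9, -6.3]
width: 0.0005
finger_force: 6.9
```

Call:
play_rows([
  [[0,0,0,0,0,0],[0,0,0,0,0,0],[0,0,0,0,0,0],[0,0,0,0,0,0],[0,0,0,0,0,0]],
])

```text
time_s: 8.98
tool_pos: [0.5074, 0.2685, 0.1032]
tcp_rot: [3.141, 0.006, -3.14]
force: [12.7, -3.3, -6.2]
width: 0.0002
finger_force: 6.0
```

The lever is at the same stop position with about 13–14 N, and still. Handing in.

```bash
python3 -c "
from station import arm
print(arm.finish_job())"
```

```text
the job is handed in; nothing more can be done
None
```

I pressed the blue stub's lever to its stop and held it about a second, let it come fully out, then pressed it to the stop again and handed in while holding it there at about 13–14 N; no verdict came back.

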